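# Start the grinding bench's dust extractor

## Task

Start the dust extractor of the grinding bench: first press the raised, white-marked end of the black rocker on the white power box all the way down, then push the blue button fully in so that it stays in, and then press the green button fully in, keep it down for about a second and let it spring back out. Keep to that order, do not press the red or the yellow button, and pick nothing up: the power box and everything else on the bench must stay where it stands.

Things in the scene. Friction and masses are not known exactly. Their poses are not given: they have to be found in the camera images.
- desk: grey control desk with a dark grey top plate, fixed to the bench, 220 x 180 mm and 52 mm high; origin at the centre of its underside, x along the 220 mm side. It carries four push buttons in a two by two group 80 mm apart, in any arrangement, and a small loose brass coupling near its far edge.
- blue_top (a point): centre of the top face of the blue push button (round cap, 30 mm across, pressed straight down). With the button out the face is about 82 mm above the bench and 16 mm above its 46 mm square black block; it follows the cap down.
- green_top (a point): centre of the top face of the green push button (round cap, 30 mm across, pressed straight down). With the button out the face is about 82 mm above the bench and 16 mm above its 46 mm square black block; it follows the cap down.
- red_top (a point): centre of the top face of the red push button (round cap, 36 mm across, pressed straight down). With the button out the face is about 82 mm above the bench and 16 mm above its 46 mm square black block; it follows the cap down.
- yellow_top (a point): centre of the top face of the yellow push button (round cap, 30 mm across, pressed straight down). With the button out the face is about 82 mm above the bench and 16 mm above its 46 mm square black block; it follows the cap down.
- blue (a joint): travel of the blue button, m: 0 out, 0.007 fully in. No spring: about 2.5 N moves it and it stays where it is pushed.
- green (a joint): travel of the green button, m: 0 out, 0.007 fully in. Spring button: about 1.5 N starts it, 5 N holds it fully in, and it springs back when let go.
- red (a joint): travel of the red button, m: 0 out, 0.007 fully in. Spring button: about 1.5 N starts it, 5 N holds it fully in, and it springs back when let go.
- yellow (a joint): travel of the yellow button, m: 0 out, 0.007 fully in. Spring button: about 1.5 N starts it, 5 N holds it fully in, and it springs back when let go.
- powerbox: white power box, 180 x 140 x 70 mm, about 1.8 kg, standing loose on the bench; origin at the centre of its underside, x along the 180 mm side. The rocker lies on its top along its x, 30 mm to its -y side; a loose socket stands on its top at about 45 mm to its +y side.
- rocker_pad (a point): centre of the white mark (20 x 38 mm) on the rocker's top, 23 mm from the pivot towards the power box's +x. The rocker is a flat black paddle 68 x 38 mm, 8 mm thick, pivoted across its middle 84 mm above the bench; this white-marked end starts raised (the mark about 92 mm above the bench, 84 mm when fully down). The grey frame under it, 82 x 52 mm, tops out at 76 mm.
- rocker (a joint): angle of the rocker, rad: 0 white-marked end fully up (off), 0.32 fully down (on). About 2 N on the white mark moves it (more near the pivot) and it stays where it is left.
- tube: offcut of square steel tube, 180 x 25 x 25 mm, lying loose between desk and power box; origin at the centre of its underside
- socket: steel wrench socket, 24 mm across, 34 mm high, standing loose on the power box; origin at its foot
- coupling: brass coupling, 22 mm across, 24 mm high, standing loose on the desk; origin at its foot
- wrench: steel wrench lying loose on the robot's right; origin at its underside
- screwdriver: screwdriver lying loose on the robot's left; origin at its underside
- rivet_tray: open blue tray of rivets and bushes, 100 x 160 x 40 mm, standing loose beyond the work; origin at the centre of its underside
- oil: yellow bottle with a red cap, 60 mm across, 150 mm high, loose; origin at its foot
- deburr_jar: amber jar with a steel cap, 70 mm across, 90 mm high, loose; origin at its foot

How it is judged:
On the way, in this order (a step that is already met when the one before it is completed fails the run):
1. the rocker is pressed over to on (value of joint rocker above 0.26 rad), for 0.1 s.
2. the blue button is pushed in (value of joint blue above 0.0055 m), for 0.1 s.
3. the green button is held in for half a second (value of joint green above 0.0055 m), for 0.5 s.
4. the green button has sprung back (value of joint green below 0.002 m), for 0.1 s.
At the end, for the whole second after the job is handed in: The rocker is on (over 0.26 of 0.32 rad), the blue button is in (over 5.5 of 7 mm), the green, red and yellow buttons are out (under 2 mm), and the power box and all loose things are within 20 mm of where they started (value of joint rocker above 0.26 rad and value of joint blue above 0.0055 m and value of joint each of green, red, yellow below 0.002 m and distance of each of tube, socket, coupling, wrench, screwdriver, rivet_tray, oil, deburr_jar, powerbox from where it was at the start of the episode below 0.02 m); the robot touches nothing.
It fails at once if the blue button is pushed before the rocker is on (value of joint blue above 0.0035 m and value of joint rocker below 0.24 rad).
It fails at once if the green button is pressed before the rocker is on and the blue button is in (value of joint green above 0.0035 m and (value of joint rocker below 0.24 rad or value of joint blue below 0.005 m)).
It fails at once if the red button is pressed (value of joint red above 0.003 m).
It fails at once if the yellow button is pressed (value of joint yellow above 0.003 m).
It fails at once if the power box or another loose thing is lifted, carried or pushed over 20 mm away (distance of any of tube, socket, coupling, wrench, screwdriver, rivet_tray, oil, deburr_jar, powerbox from where it was at the start of the episode above 0.02 m).
It also fails if it takes over 48 s, if anything falls off the work surface, if the arm or the gripper's body presses on something with over 40 N, if the wrist force passes 120 N, or if a joint passes its speed limit or range.

## Robot

A 6-joint arm with a two-finger parallel gripper is mounted at the origin on the work surface. World frame = base frame: x ahead of the robot, y to its left, z up, the work surface at z = 0. Lengths are in m, angles in rad, forces in N, time in s.
With the tool pointing down it reaches from about 0.275 to 0.75 m from the base axis. Payload 10.2 kg.
Tool frame: the origin (TCP) lies at the very end of the fingers, on their centre line; the grasp point (between the pads) lies 19 mm behind it; z points along the fingers, x is the direction in which the jaws open and shut, and the axes are right-handed (so a half turn about z gives the same grasp; the last joint's range is limited). The gripper opens to 85 mm and grips with 20 to 120 N. Pads are 22 mm wide; open, the fingers measure 114 mm over their backs; the gripper's body (76 mm by 85 mm) begins 54 mm behind the grasp point. The pads swing forward as they close: fully open they stand 13 mm farther back than shut.
Start: joints at [-1.354, 0.313, 1.498, -0, 1.331, -0.223], TCP at [0.224, -0.475, 0.231] pointing down, gripper open.
Joint ranges: [-2.94, 2.94], [-0.97, 2.17], [0.19, 2.56], [-1.23, 4.37], [0.02, 3.11], [-2.88, 2.88]. Speed limits (rad/s): [2.39, 2.39, 3.01, 3.14, 3.14, 3.14].

## Interface

Orientations are given as a rotation vector (axis times angle).
In Python, from workcell import env gives the robot as it stands. The module is installed in compiled form; this text tells all that it offers. Calls block until the motion is done:
- env.move_pose(position, orientation): joint-space move of the TCP to a pose.
- env.movel(position, rot=None, speed=0.15): straight line of the TCP; rot=None keeps the orientation; speed is the mean speed in m/s.
- env.move_joints(angles): joint-space move.
- env.set_gripper(opening): finger opening in m; the grip force is fixed at half the most; returns when the fingers have stopped.
- env.hold(seconds).
- env.inverse_kinematics(position, orientation): joint angles nearest the present ones, or None.
- env.camera(name): name is "side" or "top"; returns the picture (480x640x3 uint8, blue, green, red); there is no depth.
- env.camera_params(name): a dict with "fx", "fy", "cx", "cy" (pixels), "cam_to_world" (4x4, takes a point from camera to world coordinates). Camera axes: x right, y down, z forward; pixel columns grow to the right and rows downward; lengths in m; the calibration is good to about 2 mm. A picture is of the moment at which its call begins. camera_params takes no time and is no camera call.
A pose or a line that the arm cannot do raises env.IKError and nothing moves.
- env.hand_in(): hands the job in, once; it reports no verdict.
Readings, each from a call of its own:
- env.get_t(): time.
- env.get_joint_pos(): joint angles.
- env.get_joint_velocities(): joint speeds.
- env.get_joint_efforts(): joint torques, N m.
- env.get_tool_pos(): TCP position.
- env.get_ee_rot(): TCP orientation.
- env.get_ft_force(): force on the tool from outside, world axes, zero at the start.
- env.get_moment(): the same for the moment, N m.
- env.get_width(): finger opening in m.
Only numpy, scipy, OpenCV 4.12 (cv2) and the standard library are available. Lean on these libraries where they do the work, as an engineer would, in place of code of your own. Each camera call takes 0.05 s, during which the arm holds its last target.

## Working session

There is one attempt and no reset: what is moved stays moved. The work goes in short steps, each a Python script; the robot and the scene stay as the last script left them, time stands still between calls to the robot, and variables do not carry over. Pictures are saved under pics/ and viewed, and the job is handed in when it is done.

```bash
mkdir -p pics; python3 - <<'E'
from workcell import env
import cv2
for n in("top","side"):
    cv2.imwrite(f"pics/{n}0.png",env.camera(n)); p=env.camera_params(n); print(n,p)
print(env.get_t(),env.get_ee_rot(),env.get_width(),env.get_ft_force())
E
```

```text
top {'fx': 572.6859810492184, 'fy': 572.6859810492184, 'cx': 316.33625489611853, 'cy': 238.17256926401834, 'cam_to_world': array([[-8.12004426e-04, -9.80755375e-01,  1.95238918e-01,
         3.89050240e-01],
       [-9.99860031e-01,  4.05891068e-03,  1.62309222e-02,
        -8.90998072e-03],
       [-1.67110215e-02, -1.95198411e-01, -9.80621396e-01,
         1.24350818e+00],
       [ 0.00000000e+00,  0.00000000e+00,  0.00000000e+00,
         1.00000000e+00]])}
side {'fx': 461.89131859130987, 'fy': 461.89131859130987, 'cx': 325.7530691073863, 'cy': 238.44837249853674, 'cam_to_world': array([[-0.90800895, -0.3169016 ,  0.27403124,  0.35835027],
       [-0.41882493,  0.67059728, -0.6122785 ,  0.58845158],
       [ 0.01026744, -0.67072547, -0.74163463,  0.79996479],
       [ 0.        ,  0.        ,  0.        ,  1.        ]])}
0.1 [-2.65183138e+00  1.68296655e+00  1.22833323e-03] 0.08527584518544609 [ 0.6689822  -0.69188627 -0.46130199]
```

View pics/top0.png

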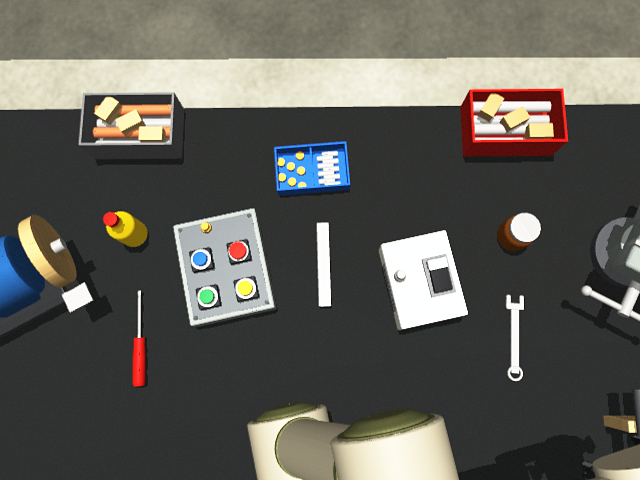

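View pics/side0.png

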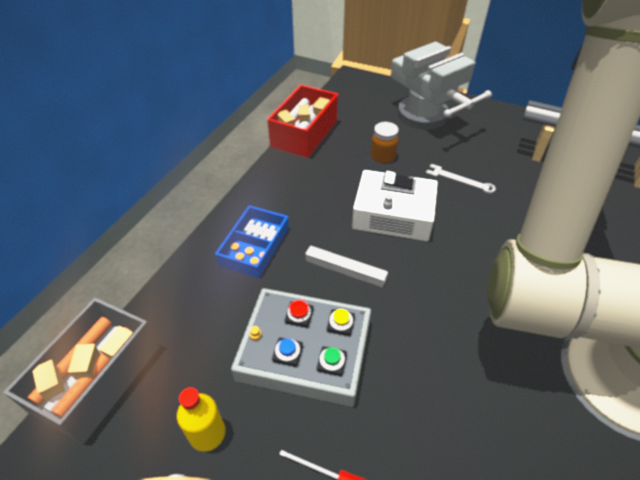

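The top view shows the desk with blue (201,259), red (238,251), green (207,297) and yellow (246,288), and the power box at about (423,280) with the rocker at about (440,274). I'll enlarge crops to read these more closely.

```bash
python3 - <<'E'
import cv2
t=cv2.imread("pics/top0.png");s=cv2.imread("pics/side0.png")
def c(im,x,y,w,h,k,n): cv2.imwrite(n,cv2.resize(im[y:y+h,x:x+w],None,fx=k,fy=k,interpolation=cv2.INTER_CUBIC))
c(t,370,225,110,110,5,"pics/tbox.png")
c(t,170,205,110,125,4.8,"pics/tdesk.png")
c(s,340,160,110,85,7,"pics/sbox.png")
c(s,230,280,150,125,4.8,"pics/sdesk.png")
E
```

```text
(no output)
```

View pics/tbox.png

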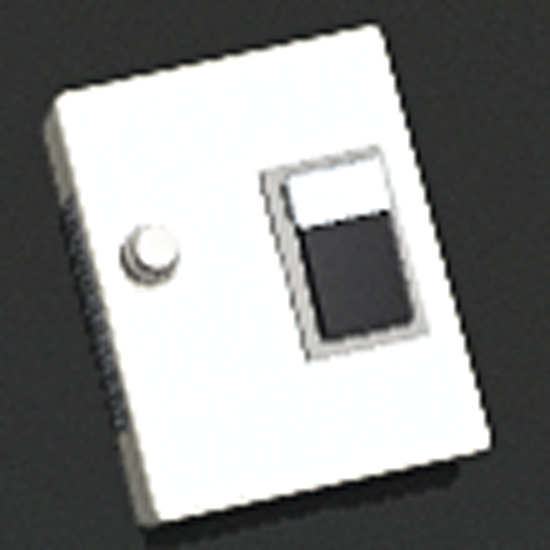

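View pics/tdesk.png

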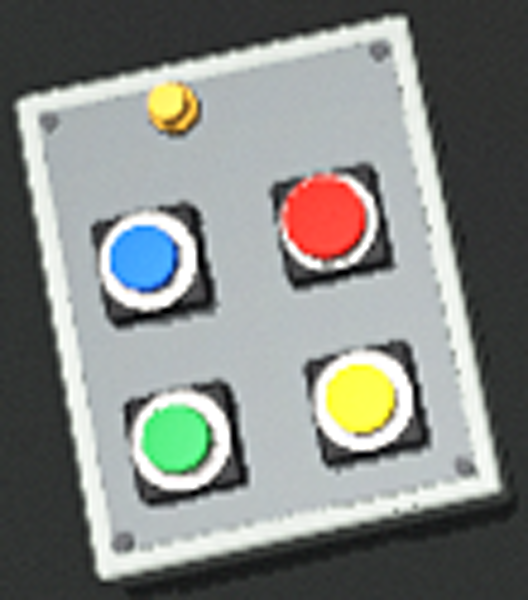

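View pics/sbox.png

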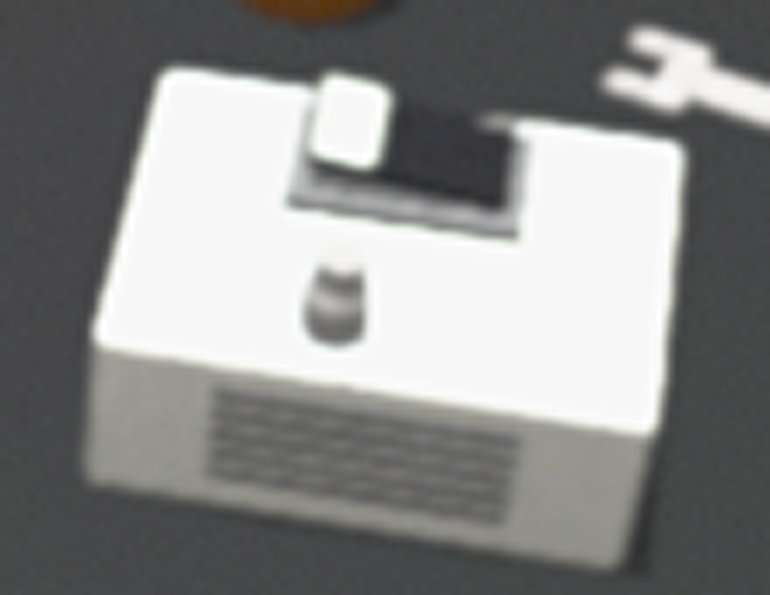

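View pics/sdesk.png

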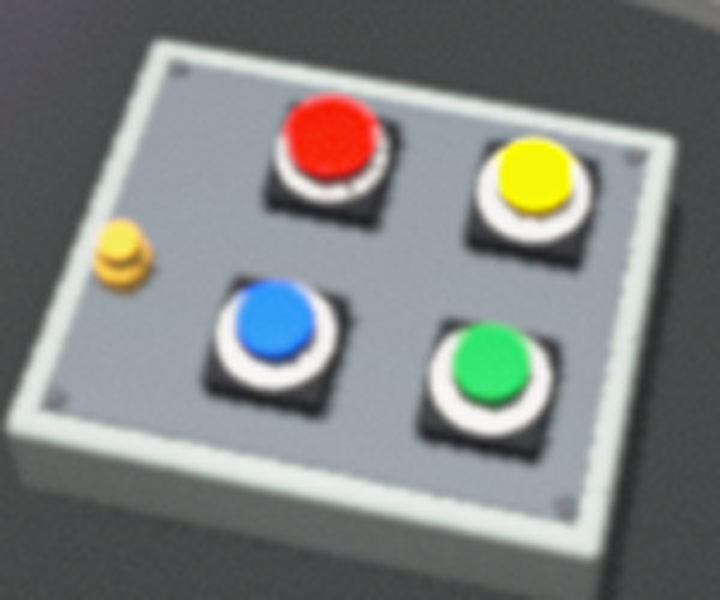

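The crops show:
- **Top crop:** the white mark's centre is at about (340,193), and the box top corners are (62,95), (378,28), (490,440) and (150,520).
- **Side crop:** the white mark's centre is at about (350,120).
- **Buttons:** all the caps are clear in both views.

Next I compute positions by height plane and by triangulation.

```bash
cat > h.py <<'E'
import numpy as np
from workcell import env
P={n:env.camera_params(n) for n in("top","side")}
def ray(n,u,v):
    p=P[n];M=p["cam_to_world"];d=M[:3,:3]@[(u-p["cx"])/p["fx"],(v-p["cy"])/p["fy"],1];return M[:3,3],d/np.linalg.norm(d)
def plane(n,u,v,z):
    o,d=ray(n,u,v);return o+d*(z-o[2])/d[2]
def tri(a,b):
    A=0;B=0;rs=[ray("top",*a),ray("side",*b)]
    for o,d in rs:
        Q=np.eye(3)-np.outer(d,d);A=A+Q;B=B+Q@o
    x=np.linalg.solve(A,B);return x,[np.linalg.norm((np.eye(3)-np.outer(d,d))@(x-o)) for o,d in rs]
E
python3 - <<'E'
from h import *
np.set_printoptions(precision=4,suppress=True)
f=lambda x,y,k,ox,oy:((x+.5)/k-.5+ox,(y+.5)/k-.5+oy)
T={'blue':(144,258),'red':(323,216),'green':(177,438),'yellow':(361,398)}
S={'blue':(275,318),'red':(330,136),'green':(491,361),'yellow':(535,175)}
for n in T:
    a=f(*T[n],4.8,170,205);b=f(*S[n],4.8,230,280)
    print(n,plane("top",*a,.082),plane("side",*b,.082),tri(a,b))
a=f(340,193,5,370,225);b=f(350,120,7,340,160)
print("pad",plane("top",*a,.092),plane("side",*b,.092),tri(a,b))
c=np.array([plane("top",*f(*q,5,370,225),.07) for q in [(62,95),(378,28),(490,440),(150,520)]])
print(c,c.mean(0)); print([np.linalg.norm(c[i]-c[(i+1)%4]) for i in range(4)])
x=(c[0]+c[1]-c[2]-c[3])[:2];x/=np.linalg.norm(x);y=np.array([-x[1],x[0]])
print("yaw",np.arctan2(x[1],x[0]),"pad from box",c.mean(0)[:2]-.03*y+.023*x)
s=np.array([plane("side",*f(*q,7,340,160),.07) for q in [(95,340),(165,70),(683,140),(655,432)]]);print(s,s.mean(0))
E
```

```text
blue [0.5789 0.251  0.082 ] [0.5795 0.2519 0.082 ] (array([0.5795, 0.2513, 0.0808]), [np.float64(0.0003832975355186028), np.float64(0.00038329753551852503)])
red [0.5969 0.1744 0.082 ] [0.597  0.1741 0.082 ] (array([0.5969, 0.1743, 0.0823]), [np.float64(1.7150436562260657e-06), np.float64(1.7150436560098282e-06)])
green [0.5016 0.2339 0.082 ] [0.502  0.2345 0.082 ] (array([0.5019, 0.2341, 0.0813]), [np.float64(0.00022038037636941846), np.float64(0.0002203803763694501)])
yellow [0.5184 0.1562 0.082 ] [0.5187 0.1568 0.082 ] (array([0.5186, 0.1563, 0.0812]), [np.float64(0.00018262255835329078), np.float64(0.0001826225583533026)])
pad [ 0.5656 -0.2355  0.092 ] [ 0.5661 -0.2384  0.092 ] (array([ 0.5652, -0.2349,  0.095 ]), [np.float64(4.8913363904328875e-05), np.float64(4.891336390434697e-05)])
[[ 0.6106 -0.1262  0.07  ]
 [ 0.6385 -0.2585  0.07  ]
 [ 0.4675 -0.2962  0.07  ]
 [ 0.4356 -0.1576  0.07  ]] [ 0.5381 -0.2096  0.07  ]
[np.float64(0.1352615736833034), np.float64(0.17512094655477523), np.float64(0.14214841504261236), np.float64(0.17776461632271903)]
yaw 0.19712983311626417 pad from box [ 0.5665 -0.2345]
[[ 0.6107 -0.1249  0.07  ]
 [ 0.6406 -0.2616  0.07  ]
 [ 0.4649 -0.3036  0.07  ]
 [ 0.4347 -0.1622  0.07  ]] [ 0.5377 -0.213   0.07  ]
```

The two cameras agree within about 3 mm. The blue–green spacing comes out at 79 mm against a nominal 80, the heights fit, and the pad position derived from the box corners matches the direct measurement. Next step is closing the gripper and pressing the rocker with the force monitored.

```bash
cat >> h.py <<'E'
from scipy.spatial.transform import Rotation as R
def rotv(a):  # tool x at yaw a, pointing down
    x=np.array([np.cos(a),np.sin(a),0]);z=np.array([0,0,-1.]);return R.from_matrix(np.c_[x,np.cross(z,x),z]).as_rotvec()
def best(p,a):
    q0=np.array(env.get_joint_pos());c=[]
    for k in(0,np.pi):
        q=env.inverse_kinematics(p,rotv(a+k))
        if q is not None:c.append((np.abs(np.array(q)-q0).max(),rotv(a+k),q))
    c.sort(key=lambda t:t[0]);return c[0]
def press(x,y,z0,zend,step,fmax):
    f0=np.array(env.get_ft_force());z=z0
    while z>zend+1e-6:
        z=max(z-step,zend);env.movel([x,y,z],speed=.03)
        f=np.array(env.get_ft_force())-f0
        print(f"t{env.get_t():.2f} z{z:.4f} real{env.get_tool_pos()[2]:.4f} f",f.round(1))
        if f[2]>fmax:break
    return z
E
python3 - <<'E'
from h import *
env.set_gripper(0.0)
yaw=.2;x=np.array([np.cos(yaw),np.sin(yaw)]);p=np.array([.566,-.236])+.003*x
d,r,q=best([*p,.15],yaw+np.pi/2);print(d,q)
env.move_pose([*p,.15],r);env.movel([*p,.102],speed=.1)
print(env.get_t(),env.get_tool_pos(),env.get_width(),env.get_ft_force())
import cv2
cv2.imwrite("pics/t1.png",cv2.resize(env.camera("top")[200:350,340:540],None,fx=4,fy=4))
cv2.imwrite("pics/s1.png",cv2.resize(env.camera("side")[120:270,320:520],None,fx=4,fy=4))
E
```

```text
1.0118510450273983 [-5.82337749e-01  5.79004208e-01  1.31536266e+00 -8.88178420e-16
  1.24722578e+00  7.88458578e-01]
3.075 [ 0.56913088 -0.23574561  0.10254366] 0.00019945871683069098 [0.3389354  0.31577212 0.13154846]
```

View pics/s1.png

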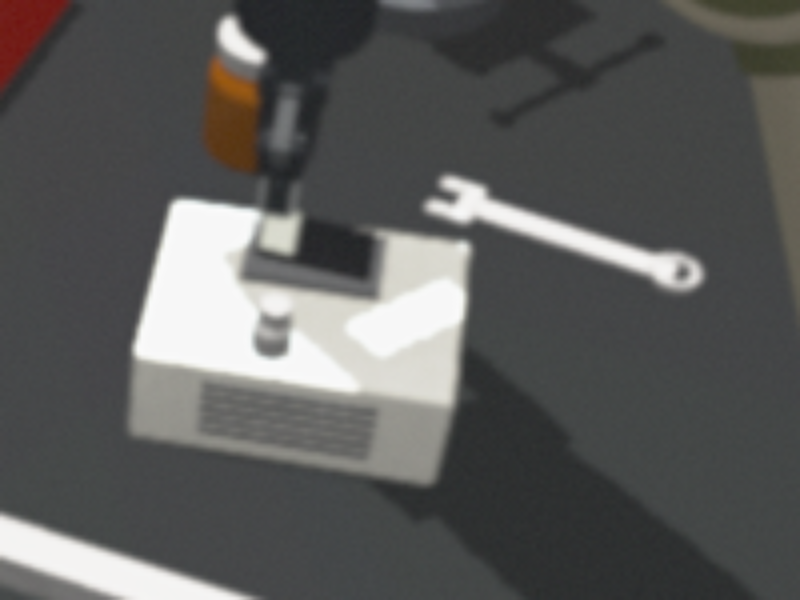

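View pics/t1.png

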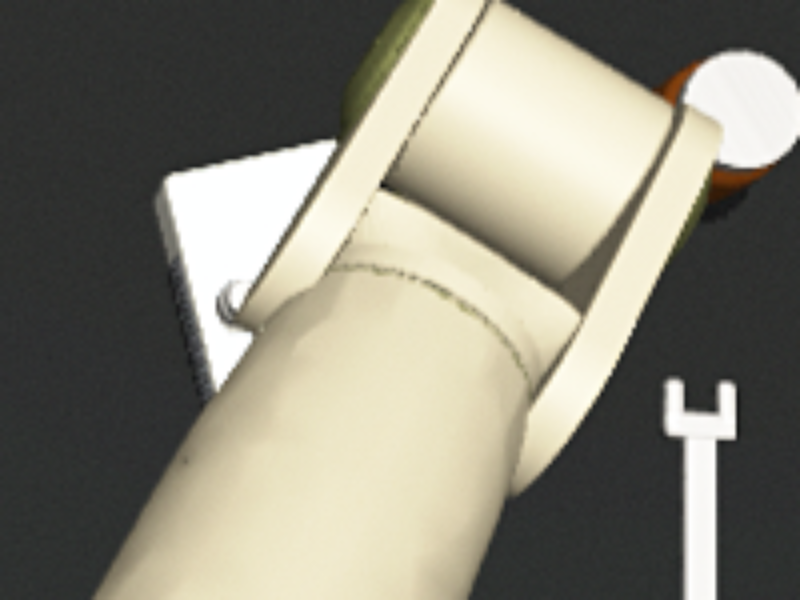

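In the side crop the closed fingertips (about 278,205) sit over the white mark (about 280,232), clear of the socket (273,325). The top view is blocked by the arm. Pressing now.

```bash
python3 - <<'E'
from h import *
import cv2
x,y,_=env.get_tool_pos()
press(x,y,.1,.081,.0015,14)
env.hold(.2)
cv2.imwrite("pics/s2.png",cv2.resize(env.camera("side")[120:270,320:520],None,fx=4,fy=4))
env.movel([x,y,.15],speed=.2);print(env.get_t(),env.get_ft_force())
cv2.imwrite("pics/s3.png",cv2.resize(env.camera("side")[120:270,320:520],None,fx=4,fy=4))
E
```

```text
t3.44 z0.0985 real0.0985 f [0.4 0.7 0.1]
t3.69 z0.0970 real0.0969 f [-1.4 -0.6  0.3]
t3.94 z0.0955 real0.0954 f [-0.3  0.1  0.2]
t4.19 z0.0940 real0.0939 f [-0.8 -0.4 -0.2]
t4.44 z0.0925 real0.0924 f [-1.3 -0.1 -0.6]
t4.69 z0.0910 real0.0911 f [-0.4  0.1  0.5]
t4.94 z0.0895 real0.0894 f [ 0.1 -0.7  0.6]
t5.19 z0.0880 real0.0879 f [ 0.6 -0.2  1.1]
t5.44 z0.0865 real0.0865 f [1.4 0.3 1.5]
t5.69 z0.0850 real0.0851 f [2.7 1.5 2.7]
t5.94 z0.0835 real0.0847 f [-0.8  2.2 10.8]
t6.19 z0.0820 real0.0844 f [-3.7  4.2 20.1]
6.9333 [-0.79629439  0.18704063 -0.07921704]
```

View pics/s3.png

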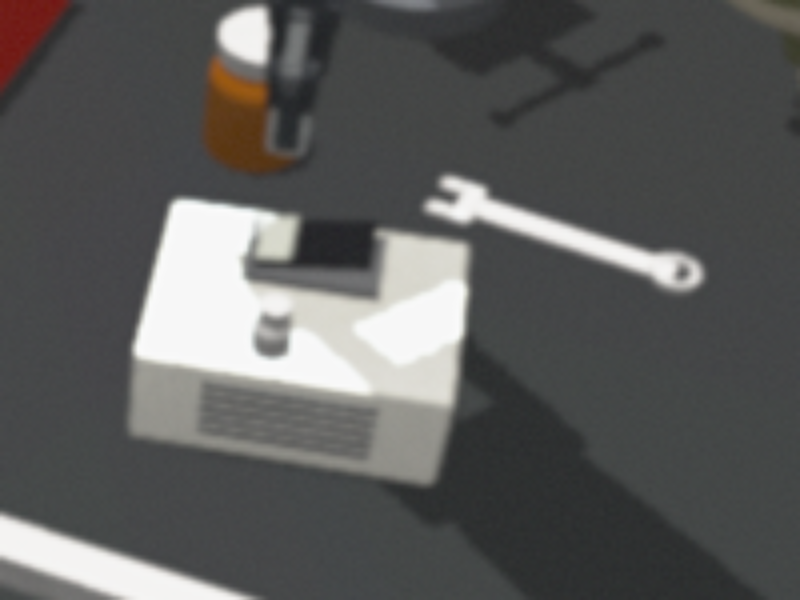

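The rocker moved over: the hard stop came at z≈0.0845 against 0.085 expected. The white mark end at (275,237) is now low, the black end is up, and the box has not moved. Next is blue.

```bash
python3 - <<'E'
from h import *
import cv2
x,y=.5792,.2513
d,r,q=best([x,y,.16],.2);print(d,q)
env.move_pose([x,y,.16],r);env.movel([x,y,.086],speed=.1);print(env.get_t(),env.get_tool_pos())
press(x,y,.086,.070,.0015,14)
env.hold(.2)
env.movel([x,y,.13],speed=.2);print(env.get_t(),env.get_ft_force())
cv2.imwrite("pics/s4.png",cv2.resize(env.camera("side")[260:410,210:410],None,fx=4,fy=4))
E
```

```text
0.8067113980245637 [0.22410179 0.60404013 1.24649516 0.         1.29105737 0.02410179]
9.65 [0.57961622 0.25135883 0.08673698]
t9.90 z0.0845 real0.0848 f [0.5 0.3 0.6]
t10.15 z0.0830 real0.0829 f [ 0.6  0.7 -0.1]
t10.40 z0.0815 real0.0814 f [-0.2  0.5  0.6]
t10.65 z0.0800 real0.0800 f [0.7 0.5 1.4]
t10.90 z0.0785 real0.0784 f [ 0.5 -0.1  0.3]
t11.15 z0.0770 real0.0769 f [0.8 0.5 0.8]
t11.40 z0.0755 real0.0753 f [0.8 0.2 1.2]
t11.65 z0.0740 real0.0746 f [-1.5  0.4  6.7]
t11.90 z0.0725 real0.0744 f [-5.  -2.  15.9]
12.5417 [-0.08631738 -0.2459207  -0.16581335]
```

View pics/s4.png

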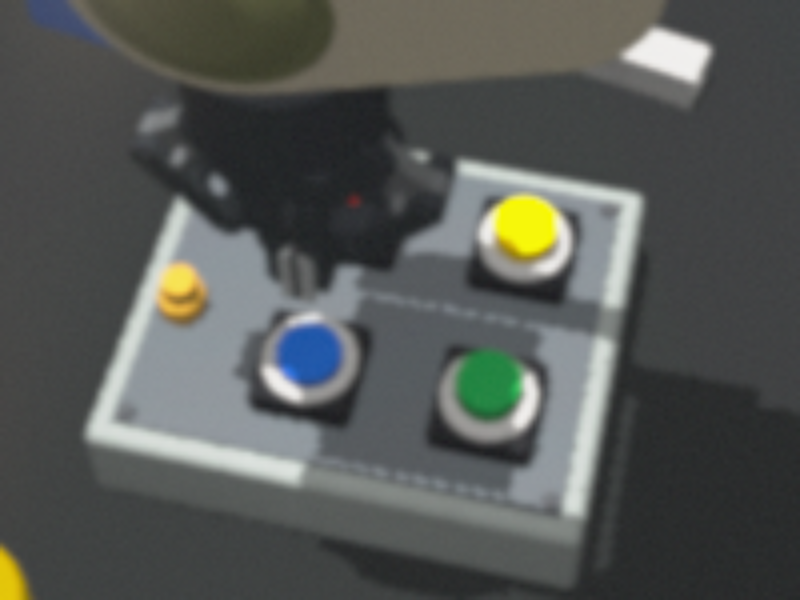

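Blue cap at (310,355) now sits low in its collar, with a hard stop at z≈0.0745 as expected. Green at (490,385) and yellow are still out. Next is green.

```bash
python3 - <<'E'
from h import *
import cv2
x,y=.5018,.2341
env.movel([x,y,.13],speed=.15);env.movel([x,y,.086],speed=.1)
f0=np.array(env.get_ft_force())
press(x,y,.086,.070,.002,14)
for i in range(4):
    env.hold(.25);print(env.get_tool_pos()[2],(np.array(env.get_ft_force())-f0).round(1))
env.movel([x,y,.15],speed=.2)
env.move_pose([.40,0,.30],rotv(.2) if 0 else env.get_ee_rot());env.hold(.3);print(env.get_t(),env.get_tool_pos(),env.get_ft_force())
cv2.imwrite("pics/s5.png",env.camera("side"));cv2.imwrite("pics/t5.png",env.camera("top"))
s=cv2.imread("pics/s5.png");cv2.imwrite("pics/s5c.png",cv2.resize(s[280:405,230:380],None,fx=4.8,fy=4.8))
E
```

```text
t14.11 z0.0840 real0.0843 f [ 0.8 -0.5  0.1]
t14.36 z0.0820 real0.0820 f [ 2.  -0.7 -0.7]
t14.61 z0.0800 real0.0801 f [ 1.6 -0.   1.7]
t14.86 z0.0780 real0.0781 f [1.6 0.5 2.2]
t15.11 z0.0760 real0.0761 f [ 2.1 -1.1  4.4]
t15.36 z0.0740 real0.0745 f [ 0.5 -0.7  8. ]
t15.61 z0.0720 real0.0742 f [-5.1 -2.2 24. ]
0.07421219541499907 [-6.1 -1.7 23.8]
0.07421638182691474 [-6.6 -3.1 23.6]
0.07421812198669682 [-6.8 -2.8 23.8]
0.0742360694938648 [-6.6 -3.  23.8]
18.5833 [4.00116762e-01 3.36178448e-04 2.99669125e-01] [ 0.63468927 -0.49105327 -0.11486955]
```

View pics/s5.png

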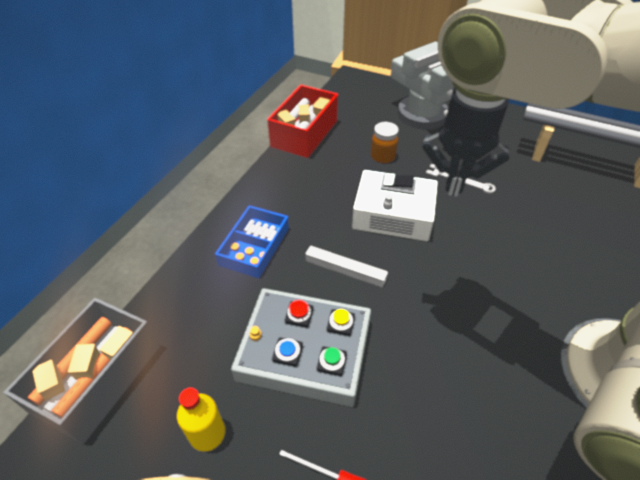

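View pics/s5c.png

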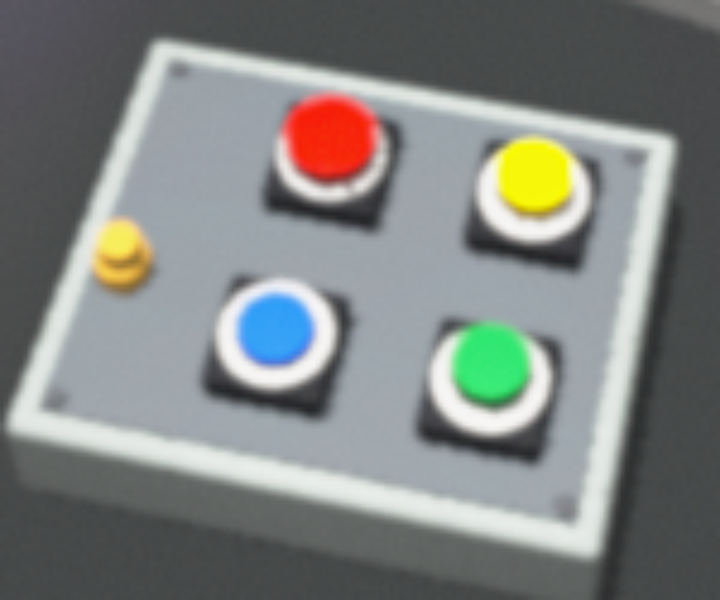

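View pics/t5.png

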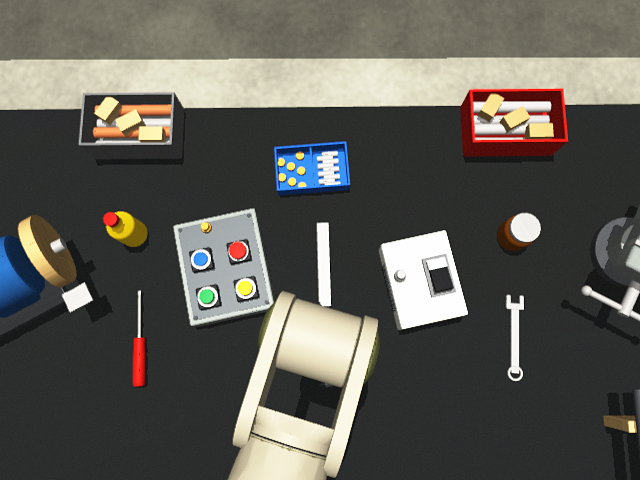

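Blue is in: its crop centre dropped from (275,318) to (275,329). Green, red and yellow are back where they started, and the loose things look unmoved. One last look at the rocker before handing in.

```bash
python3 - <<'E'
import cv2,numpy as np
a,b=[cv2.resize(cv2.imread(f"pics/{n}.png")[160:245,340:450],None,fx=5,fy=5,interpolation=2) for n in("side0","s5")]
cv2.imwrite("pics/cmp.png",cv2.resize(np.hstack([a,b]),(800,309)))
E
```

```text
(no output)
```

View pics/cmp.png

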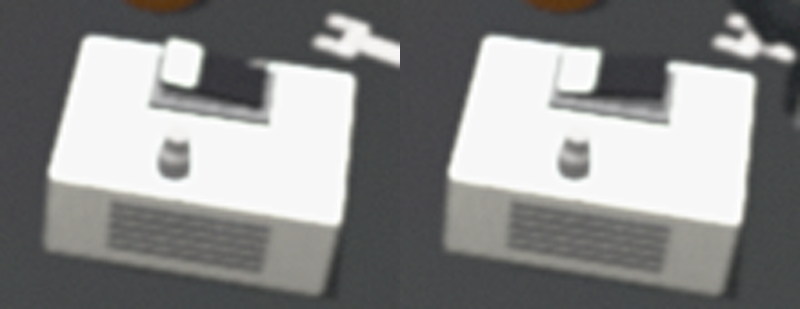

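In the after picture the white end has dropped (about (180,62) before, (578,72) after) and the black end is up. The box and socket have not shifted.

```bash
python3 -c "
from workcell import env
env.hand_in();print(env.get_t())"
```

```text
the job is handed in; nothing more can be done
the job is handed in; nothing more can be done
```

I pressed the three controls in order with closed fingers and handed the job in about 19 s into the 48 s allowed; no verdict is reported.

- **Rocker:** the white-marked end was pressed to its stop at z≈0.0845 m, with about 20 N.
- **Blue:** pushed to its stop at z≈0.0745 m, with about 16 N, and it stayed in.
- **Green:** pressed to its stop at z≈0.074 m, held for about 1 s at 24 N, then let go.

The last pictures show the rocker on, blue in, and green, red and yellow out. The power box and loose things look unmoved, judged by eye, and the arm is parked clear of everything. No check failed. The only disagreement was up to 3 mm between the two cameras on the rocker mark and box centre, which did not affect the press.

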